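# Mesh the sliding gear of the hoist and lock it

### The arm

A 6-joint arm with a two-finger parallel gripper is mounted at the origin on a cart in front of the work surface, level with it; the furniture and walls round the work are solid. World frame = base frame: x ahead of the robot, y to its left, z up, the work surface at z = 0. Lengths are in m, angles in degrees, forces in N, time in s.
With the tool pointing down it reaches from about 0.4 to 0.825 m from the base axis. Payload 7 kg.
Tool frame: the origin (TCP) lies on the front face of the gripper's body, between the roots of the fingers; the fingertips stand 66 mm ahead of it and the grasp point (between the pads) lies 47 mm ahead of it; z points along the fingers, y is the line along which they close (so a half turn about z gives the same grasp; the last joint's range is limited). The gripper opens to 88 mm and grips with 3 to 60 N. Pads are 19 mm wide; open, the fingers measure 130 mm over their backs; the gripper's body (78 mm by 193 mm) begins 47 mm behind the grasp point.
Start: joints at [-58.722, 20.546, 0.682, 0, -70.136, -16.507], TCP at [0.172, -0.653, 0.292] pointing down, gripper open.
Joint ranges: [-176.03, 176.03], [-82.01, 121.73], [-58.28, 71.71], [-173.87, 95.51], [-174.79, -0.11], [-173.66, 173.66]. Speed limits (degrees/s): [136.94, 136.94, 172.46, 180, 180, 180].

### API

Orientations are given as [roll, pitch, yaw] about the fixed x, y, z axes, in that order (R = Rz(yaw) Ry(pitch) Rx(roll)).
In Python, from plant import ctrl gives the robot as it stands.
- The arm moves only by the tool send_rows, never from a script. Its argument "deltas" is a list of rows, each a list of 2 entries, a list of its own where there are three numbers: the shift along the tool's x, y, z each as a share of 800 mm, from -1 to 1, then the turn about the tool's z as a share of 90 degrees, from -1 to 1. A call has exactly 5 rows; each row is the pose to reach, as a shift and turn from the pose commanded when the call began, along the tool's axes at that moment; what a row does not reach only later rows make up. A row lasts 1/12 s, in which the tool goes at most 41.7 mm and 7.16 degrees, less where a joint would pass 70% of its speed; a pose out of reach is approached as far as the arm can. A call with a number of a shift or a turn outside -1 to 1 is refused whole. A call with a gripper value outside its range is refused whole. "gripper" is the opening, from 0 (shut) to 1 (fully open), set as the call begins (left out, the last holds). The fingers move at their own pace and stop on an object; the grip force is fixed at half the most. Time passes only in rows, so rows that repeat a pose let the fingers close, or fill a call up. It gives the time, the measured TCP pose, the force, the opening and the grip force at its end, in the units of the state.
- ctrl.get_obs(): the state, without advancing time (a new reading comes with each control period).
- ctrl.snapshot(name): name is "scene" or "top" or "wrist"; returns a dict with "color" (384x512x3 uint8, red, green, blue), "vertical_fov" (degrees; the focal length in pixels is half the picture's height over the tangent of half this angle, whatever the lens; pixels are square), "cx", "cy" (the principal point, pixels), "rvec" (rotation vector, rad) and "tvec" (3), from world to camera coordinates, as OpenCV has them. Camera axes: x right, y down, z forward; pixel columns grow to the right and rows downward; lengths in m; the calibration is good to about 2 mm. A picture is of the moment at which its call begins. There is no depth.
- ctrl.close_job(): hands the job in; it is judged then, once.
Trained networks look in a picture, given as the dict that the camera call returned (one of the last four; its "shot" number tells which), for a name from the list of things; names that differ only in an ending like _2 or _b are one class to them, and where a whole thing is asked for, a point or a joint stands for the part that bears it (a point fixed in the world has none). Each returns a list of dicts, best first, with "conf" (0 to 1); they miss things now and then, are a little off and sometimes report something else, mostly with a low value. They report only what shows in the picture. A call takes as long as a camera call.
- ctrl.boxes_of(picture, thing): "xy" ([column, row] as shares, 0 to 1, of the picture: columns of its width, rows of its height, amid what is visible of it).
- ctrl.cut_out(picture, thing): "pixels" (384x512 bool, what is visible of it) and "xy" ([column, row] as shares, 0 to 1, of the picture: columns of its width, rows of its height, amid what is visible of it).
The state is a dict: "clock": time; "joint_pos": joint angles; "qvel": joint speeds; "tau": joint torques, N m; "tool_pos": TCP position; "orientation": TCP orientation; "force": force on the tool from outside, world axes, zero at the start; "moment": the same for the moment, N m; "opening": finger opening in m; "gripper_force": force on a finger pad.
Only numpy, scipy, OpenCV 4.12 (cv2) and the standard library are available. Lean on these libraries where they do the work, as an engineer would, in place of code of your own. Each camera call takes 0.05 s, during which the arm holds its last target. There are 200 camera calls.

### The job

The small chandelier hoist on the bench has its sliding gear riding too high on the spindle, out of mesh. Press the gear down, rocking it round by its stud as needed, until its teeth drop in between those of the fixed gear and it is fully home, without forcing it; then push the keeper all the way in over its rim so that it cannot ride up again. Leave the things lying round the hoist where they are.

Things in the scene. Friction and masses are not known exactly. Their poses are not given: they have to be found in the camera images.
- hoist: Grey plate of the hoist, 130 mm (its x) by 275 mm (its y) by 12 mm, fixed to the bench. Origin: on the bench surface, directly under the axis of the sliding gear; z up. The keeper and its guide block (48 mm wide, 51 mm high, from y = -63 to -123 mm) lie on the -y side, the fixed gear on the +y side.
- spindle_top (a point): Top of the hoist's upright spindle on the sliding gear's axis, 70 mm over the bench. The spindle is 18 mm thick, in a 27 mm brass sleeve that slides down with the gear (sleeve top 8 mm over the gear's upper face).
- drum_axis (a point): Point of the plate under the fixed gear's axis, 92 mm from the spindle; turns with the plate, not with the gear. Fixed gear: steel, 102 mm over its 12 teeth, 22 mm thick, upper face 36 mm over the bench, shaft end 12 mm higher. It cannot turn; the angle at which its teeth stand differs from start to start and is not told.
- gear_slide (a joint): How far the sliding gear has been pressed down its spindle, m: 0 = highest, 0.004 to 0.005 = its teeth stand on top of the fixed gear's teeth, 0.026 = fully home in mesh. It sits tight: it stays at whatever height it is left and takes about 3 to 6 N down to move; nothing springs it back.
- gear_top (a point): Point on the sliding gear's axis at its flat upper face (66 mm over the bench when highest, 40 mm when home); turns with the gear. Steel, 102 mm over its 12 teeth (one every 30 degrees, about 2 degrees of play either way in mesh), flat face out to 38 mm radius, then teeth; 26 mm thick. It turns easily, 60 degrees or more either way, and stays where it is left.
- stud (a point): Middle (half-way up) of the upright round steel stud on the sliding gear: 16 mm thick, 36 mm tall, foot on the gear's upper face, 32 mm from the gear's axis. Turn the gear by it (push it, straddle it or hold it); fingertips may press on the gear's face beside it. The point turns with the gear; its -x axis points outward from the gear's axis.
- keeper (a joint): Keeper, a flat steel bar 28 mm wide and 46 mm long that slides level toward the gear's axis (the hoist's +y): 0 = drawn out, 0.026 = all the way in, its tip over the gear's teeth. Its underside is 42 mm over the bench, so it goes in only when the gear is home. It takes about 3 N and stays where it is left.
- keeper_tab (a point): Middle of the outer face (away from the gear, looking along the hoist's -y) of the keeper's upright tab: 28 mm wide, 8 mm thick, top 78 mm over the bench, clear of the guide from 51 mm up. This point is 63 mm over the bench. Pushing this face along the hoist's +y moves the keeper in.
- glue_bottle_mid (a point): Bystander: white glue bottle with a red cap, standing, 42 mm thick, 129 mm tall; point 60 mm up on its axis.
- tape_roll_mid (a point): Bystander: roll of masking tape lying flat, 90 mm across, 25 mm high; its centre.
- lamp_holder_mid (a point): Bystander: brass lamp holder standing upright, 37 mm across, 47 mm tall; its centre.
- spanner_mid (a point): Bystander: steel combination spanner lying flat, 169 mm long; its middle.

How it is judged:
By the outcome, as a careful person would: the job done as asked, in the order asked, and still so for the second after the job is handed in, with the robot touching nothing.
It also fails if it takes over 61 s, if anything falls off the work surface, if the arm or the gripper's body presses on something with over 40 N, if the wrist force passes 120 N, or if a joint passes its speed limit or range.

## Working session

There is one attempt and no reset: what is moved stays moved. The work goes in short steps, Python scripts to look and compute and a tool call to move; the robot and the scene stay as the last step left them, time stands still between calls to the robot, and variables do not carry over. Pictures are saved under pics/ and viewed, at most 10 in all, crops included, and the job is handed in when it is done.

Besides the shell and the picture viewer there is one more tool, called after ">>>" as name(argument=value, ...) on one line, values as JSON. send_rows: Moves the arm, as the interface text tells. Shift numbers are shares of 800 mm and turn numbers shares of 90 degrees, none past 1 either way. Its arguments: {"type":"object","properties":{"deltas":{"type":"array","items":{"type":"array"}},"gripper":{"type":"number"}},"required":["deltas"]}

```bash
mkdir -p pics
cat > h.py <<'E'
import numpy as np, cv2
from plant import ctrl
from scipy.spatial.transform import Rotation as R
def cam(p):
    h,w=p["color"].shape[:2]; f=h/2/np.tan(np.radians(p["vertical_fov"])/2)
    K=np.array([[f,0,p["cx"]],[0,f,p["cy"]],[0,0,1]]); M=cv2.Rodrigues(np.array(p["rvec"],float))[0]
    return K,M,np.array(p["tvec"],float).ravel()
def onz(p,xy,z,share=True):
    K,M,t=cam(p); u=np.array(xy,float)
    if share: u=u*[512,384]
    d=M.T@np.linalg.solve(K,[u[0],u[1],1]); c=-M.T@t
    return c+d*(z-c[2])/d[2]
def proj(p,X):
    K,M,t=cam(p); return cv2.projectPoints(np.atleast_2d(np.array(X,float)),np.array(p["rvec"],float),t,K,None)[0][:,0]
def save(p,n,crop=None,s=1.5):
    im=p["color"][:,:,::-1]
    if crop: im=im[crop[1]:crop[3],crop[0]:crop[2]]
    cv2.imwrite("pics/"+n,cv2.resize(im,None,fx=s,fy=s,interpolation=cv2.INTER_CUBIC))
def state():
    o=ctrl.get_obs(); print({k:np.round(o[k],4).tolist() for k in("clock","tool_pos","orientation","force","opening","joint_pos")}); return o
E
cat > a.py <<'E'
from h import *
state()
Z=dict(hoist=.012,spindle_top=.07,drum_axis=.04,gear_top=.066,stud=.084,keeper=.045,keeper_tab=.063,glue_bottle_mid=.06,tape_roll_mid=.0125,lamp_holder_mid=.0235,spanner_mid=.004)
ims=[]
for c in("scene","top"):
    p=ctrl.snapshot(c); ims.append(cv2.resize(p["color"][:,:,::-1],(400,300)) if 0 else p["color"][:,:,::-1]); save(p,c+"0.png")
    print(c,"cam",-cam(p)[1].T@cam(p)[2])
    for n,z in Z.items():
        for b in ctrl.boxes_of(p,n)[:2]: print(n,round(b["conf"],2),np.round(np.array(b["xy"])*[512,384]),np.round(onz(p,b["xy"],z),3))
E
python3 a.py
```

```text
{'clock': 0.0, 'tool_pos': [0.172, -0.6523, 0.2912], 'orientation': [179.9075, -0.0071, -165.237], 'force': [-0.5949, 0.0781, 0.6504], 'opening': 0.0874, 'joint_pos': [-58.7223, 20.5909, 0.6352, -0.0207, -70.1351, -16.5077]}
scene cam [-0.02932858  0.4756392   0.57890322]
hoist 0.74 [324. 195.] [ 0.522 -0.063  0.012]
spindle_top 0.6 [325. 197.] [ 0.462 -0.007  0.07 ]
drum_axis 0.62 [325. 196.] [ 0.493 -0.036  0.04 ]
gear_top 0.64 [316. 184.] [ 0.508 -0.023  0.066]
stud 0.58 [317. 184.] [ 0.489 -0.008  0.084]
stud 0.53 [323. 195.] [0.454 0.005 0.084]
keeper 0.52 [363. 178.] [ 0.491 -0.145  0.045]
keeper_tab 0.79 [362. 178.] [ 0.474 -0.12   0.063]
keeper_tab 0.68 [325. 195.] [ 0.473 -0.018  0.063]
tape_roll_mid 0.79 [223. 202.] [0.626 0.132 0.012]
lamp_holder_mid 0.98 [297. 228.] [0.461 0.062 0.023]
lamp_holder_mid 0.37 [313. 181.] [ 0.565 -0.068  0.023]
spanner_mid 0.55 [261. 175.] [ 0.676 -0.001  0.004]
spanner_mid 0.51 [223. 203.] [0.634 0.128 0.004]
top cam [0.46228781 0.09101915 1.17048676]
hoist 0.68 [309. 203.] [ 0.52  -0.05   0.012]
spindle_top 0.66 [308. 204.] [ 0.515 -0.042  0.07 ]
drum_axis 0.63 [310. 201.] [ 0.524 -0.05   0.04 ]
gear_top 0.97 [305. 197.] [ 0.532 -0.036  0.066]
stud 0.78 [305. 200.] [ 0.524 -0.033  0.084]
keeper 0.73 [344. 215.] [ 0.49  -0.13   0.045]
keeper 0.54 [306. 194.] [ 0.54  -0.041  0.045]
keeper_tab 0.66 [342. 216.] [ 0.487 -0.121  0.063]
keeper_tab 0.22 [308. 201.] [ 0.522 -0.043  0.063]
glue_bottle_mid 0.94 [338. 150.] [ 0.644 -0.118  0.06 ]
tape_roll_mid 0.72 [223. 152.] [0.649 0.16  0.012]
lamp_holder_mid 0.48 [259. 230.] [0.455 0.074 0.024]
spanner_mid 0.71 [275. 134.] [0.695 0.031 0.004]
spanner_mid 0.43 [258. 229.] [0.457 0.075 0.004]
```

```bash
python3 -c "
import cv2
a=cv2.imread('pics/top0.png')[140:450,250:620]
b=cv2.imread('pics/scene0.png')[140:450,300:700]
cv2.imwrite('pics/v1.png',cv2.hconcat([a,b]))"
```

```text
(no output)
```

View pics/v1.png

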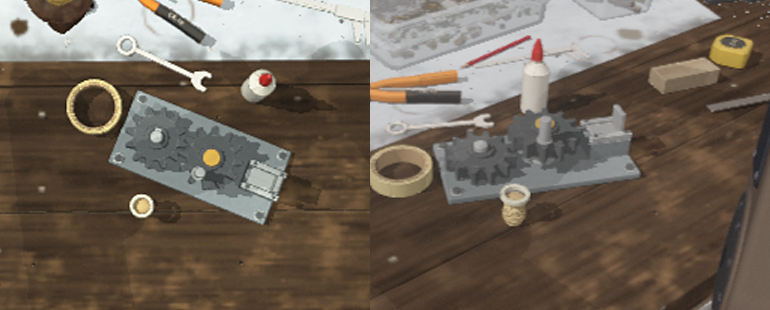

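The top view shows the fixed gear hub at about (271,183), the sliding gear's brass sleeve at (307,199), the stud at about (299,209) on the robot side, and the keeper tab at the right, about (342,216). The bottle stands beyond the hoist. I'll use these to plan the hover.

```bash
cat > b.py <<'E'
from h import *
p=ctrl.snapshot("top"); A=onz(p,(307.3,198.7),.074,0); D=onz(p,(270.7,183.3),.048,0); S=onz(p,(298.7,208.7),.102,0)
print(A,D,np.linalg.norm((D-A)[:2]),np.degrees(np.arctan2(*(D-A)[1::-1])),S,np.linalg.norm((S-A)[:2]))
w=ctrl.snapshot("wrist"); K,M,t=cam(w); o=state(); Rt=R.from_euler('xyz',o["orientation"],degrees=True).as_matrix()
print("cam in tool",Rt.T@(-M.T@t-o["tool_pos"]),"view dir",Rt.T@M[2],"img x",Rt.T@M[0],w["vertical_fov"])
print("tool axes\n",Rt)
E
python3 b.py
```

```text
[ 0.52710001 -0.03959142  0.074     ] [0.56626421 0.04458822 0.048     ] 0.09284420854540669 65.05001095770642 [ 0.50281227 -0.01628455  0.102     ] 0.03366161457701309
{'clock': 1.3, 'tool_pos': [0.1721, -0.6527, 0.2922], 'orientation': [-179.9983, 0.0019, -165.2305], 'force': [-0.1272, 0.0957, 0.3059], 'opening': 0.0877, 'joint_pos': [-58.7222, 20.5467, 0.6847, -0.0014, -70.1358, -16.5078]}
cam in tool [ 0.0797003   0.00032816 -0.09305399] view dir [-2.93015460e-01  2.20423869e-04  9.56107678e-01] img x [ 6.41484623e-04  9.99999794e-01 -3.39490127e-05] 62.53471623921999
tool axes
 [[-9.66959438e-01 -2.54930272e-01  3.95666428e-05]
 [-2.54930273e-01  9.66959438e-01 -2.08642531e-05]
 [-3.29404090e-05 -3.02616215e-05 -9.99999999e-01]]
```

>>> send_rows(deltas=[[[-0.0345, 0.0362, 0.0014], 0], [[-0.069, 0.0724, 0.0028], 0], [[-0.1035, 0.1086, 0.0042], 0], [[-0.138, 0.1448, 0.0056], 0], [[-0.1725, 0.181, 0.007], 0]], gripper=0.5)

```text
clock: 1.72
tool_pos: [0.269, -0.4759, 0.2865]
orientation: [-180.0, 0.0, -165.3]
force: [0.8, -0.4, 0.3]
opening: 0.0598
gripper_force: 0.0
```

>>> send_rows(deltas=[[[-0.0345, 0.0362, 0.0014], 0], [[-0.069, 0.0724, 0.0028], 0], [[-0.1035, 0.1086, 0.0042], 0], [[-0.138, 0.1448, 0.0056], 0], [[-0.1725, 0.181, 0.007], 0]])

```text
clock: 2.13
tool_pos: [0.3656, -0.3005, 0.2813]
orientation: [-180.0, 0.1, -165.2]
force: [2.0, 0.9, -0.6]
opening: 0.0437
gripper_force: 0.0
```

>>> send_rows(deltas=[[[-0.0345, 0.0362, 0.0014], 0.07], [[-0.069, 0.0724, 0.0028], 0.14], [[-0.1035, 0.1086, 0.0042], 0.21], [[-0.138, 0.1448, 0.0056], 0.28], [[-0.1725, 0.181, 0.007], 0.35]])

```text
clock: 2.55
tool_pos: [0.4537, -0.1413, 0.2763]
orientation: [180.0, 0.1, 164.0]
force: [0.5, -1.0, -0.9]
opening: 0.0435
gripper_force: 0.0
```

```bash
cat > go.py <<'E'
# usage: go.py x y z yaw  -> needed shift shares & turn
from h import *
import sys
def go(x,y,z,yaw):
    o=state(); Rt=R.from_euler('xyz',o["orientation"],degrees=True).as_matrix()
    d=Rt.T@(np.array([x,y,z])-o["tool_pos"]); tw=-((yaw-o["orientation"][2]+180)%360-180)
    print("shift",np.round(d/.8,4),"mm",np.round(d*1000,1),"turn",round(tw/90,4),"deg",round(tw,1))
if __name__=="__main__": go(*map(float,sys.argv[1:]))
E
python3 go.py .51 -.025 .27 139
```

```text
{'clock': 2.55, 'tool_pos': [0.4537, -0.1413, 0.2763], 'orientation': [179.9823, 0.0603, 164.0207], 'force': [0.4983, -0.9745, -0.9187], 'opening': 0.0435, 'joint_pos': [6.5114, 2.0669, -25.0456, 0.0076, -62.8251, -112.4941]}
shift [-0.0277  0.1591  0.008 ] mm [-22.1 127.3   6.4] turn 0.278 deg 25.0
```

>>> send_rows(deltas=[[[-0.0055, 0.0318, 0.0016], 0.06], [[-0.011, 0.0636, 0.0032], 0.12], [[-0.0166, 0.0954, 0.005], 0.18], [[-0.022, 0.1272, 0.0065], 0.23], [[-0.0277, 0.159, 0.008], 0.278]])

```text
clock: 2.97
tool_pos: [0.5093, -0.0252, 0.2697]
orientation: [180.0, 0.0, 139.1]
force: [0.2, -0.8, 0.4]
opening: 0.0441
gripper_force: 0.0
```

```bash
cat > c.py <<'E'
from h import *
o=state(); w=ctrl.snapshot("wrist"); save(w,"w1.png")
import pickle; pickle.dump(w,open("w1.pkl","wb"))
for n,z in dict(spindle_top=.07,gear_top=.066,stud=.084,keeper_tab=.063,drum_axis=.036).items():
    for b in ctrl.cut_out(w,n)[:1]: print(n,round(b["conf"],2),np.round(np.array(b["xy"])*[512,384]),np.round(onz(w,b["xy"],z),4))
E
python3 c.py
```

```text
{'clock': 2.9667, 'tool_pos': [0.5093, -0.0252, 0.2697], 'orientation': [179.9726, 0.0188, 139.084], 'force': [0.1744, -0.8171, 0.353], 'opening': 0.0441, 'joint_pos': [19.2672, 5.8764, -21.772, 0.003, -62.3185, -150.1846]}
spindle_top 0.94 [248. 190.] [ 0.509  -0.0332  0.07  ]
stud 0.9 [257. 195.] [ 0.5151 -0.0278  0.084 ]
keeper_tab 0.75 [172. 229.] [ 0.491  -0.1221  0.063 ]
drum_axis 0.87 [248. 188.] [ 0.5142 -0.0394  0.036 ]
```

View pics/w1.png

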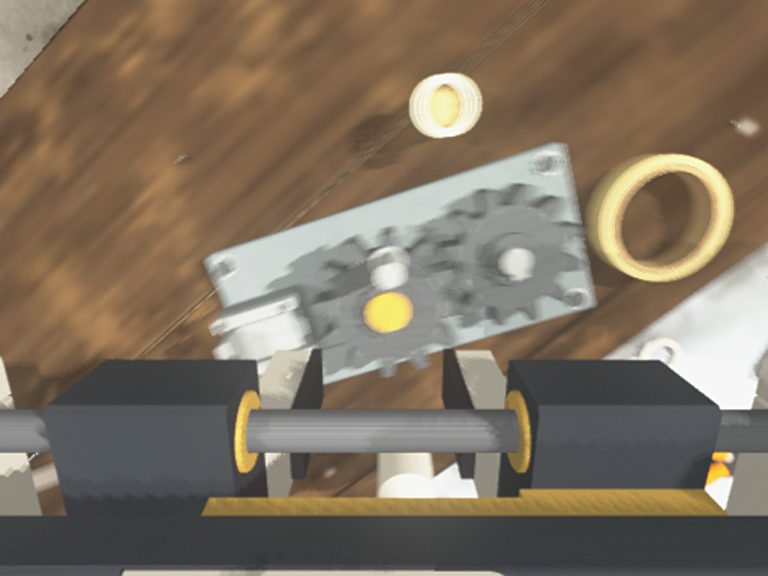

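The wrist view shows the stud (389,268), the sleeve (388,312) and the fixed gear hub (516,262), in 1.5x pixels, blurred by motion. I'll retake it now that the arm is still, cropped on the gears.

Run:
```python
from h import *
import pickle
ctrl.snapshot("wrist");ctrl.snapshot("wrist");ctrl.snapshot("wrist")
w=ctrl.snapshot("wrist"); state(); pickle.dump(w,open("w1.pkl","wb")); save(w,"w2.png",(130,85,400,265),2.9)
```

```text
{'clock': 3.4667, 'tool_pos': [0.5087, -0.0272, 0.2697], 'orientation': [179.9826, 0.0114, 139.2504], 'force': [0.2187, -0.5253, 0.5171], 'opening': 0.0438, 'joint_pos': [19.0567, 5.8332, -21.8219, 0.0012, -62.3241, -149.8068]}
```

View pics/w2.png

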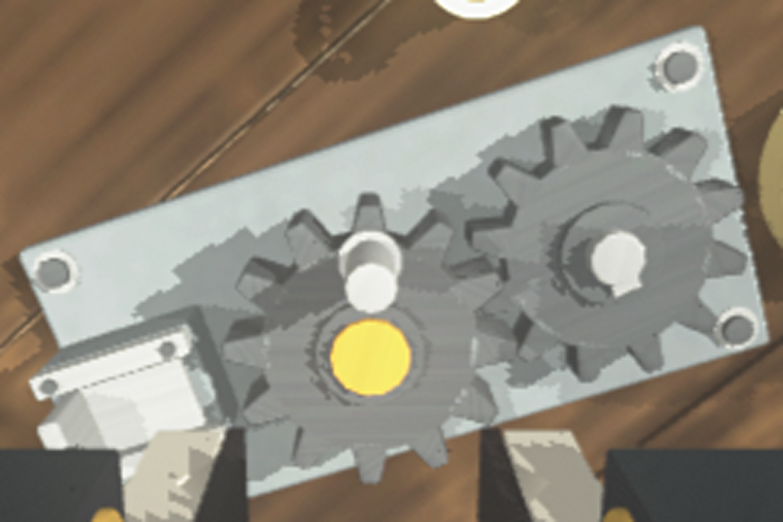

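```bash
cat > d.py <<'E'
from h import *
import pickle
w=pickle.load(open("w1.pkl","rb"))
P=lambda u,z: onz(w,np.array(u)/2.9+[130,85],z,0)
A=P((371,357),.074);D=P((618,257),.048);S=P((370,288),.102)
ang=lambda v:np.degrees(np.arctan2(v[1],v[0]))
print("A",A,"D",D,np.linalg.norm((D-A)[:2]),ang(D-A),"S",S,np.linalg.norm((S-A)[:2]),ang(S-A))
C=A[:2]
for c,z,pts in((A,.066,[(370,200),(300,215),(250,268),(230,350),(252,413),(370,478),(437,460)]),(D,.036,[(627,112),(692,138),(738,192),(743,262),(718,332),(653,365),(587,376),(552,128),(500,170)])):
    for q in pts:
        v=P(q,z)-c; print(q,round(np.linalg.norm(v[:2])*1000,1),round(ang(v),1),round(ang(v)%30,1))
# rectified: sliding & fixed planes with hoist-oriented grid
def rect(c,z,n=360,s=.12):
    g=(np.mgrid[0:n,0:n]/n-.5)*s
    X=np.stack([c[0]-g[0],c[1]-g[1],np.full_like(g[0],z)],-1).reshape(-1,3)
    uv=proj(w,X).reshape(n,n,2).astype(np.float32); return cv2.remap(w["color"][:,:,::-1],uv[...,0],uv[...,1],cv2.INTER_CUBIC)
ims=[]
for c,z in((A,.066),(D,.036)):
    im=rect(c,z); ims.append(im)
    for a in range(0,360,30):
        t=np.radians(a); e=lambda r:(int(180-r*np.sin(t)*3000),int(180-r*np.cos(t)*3000))
        cv2.line(im,e(.045),e(.058),(0,255,0) if a else (0,0,255),1)
    cv2.circle(im,(180,180),153,(255,255,0),1)
cv2.imwrite("pics/r1.png",cv2.hconcat(ims))
E
python3 d.py
```

```text
A [ 0.52780339 -0.03946877  0.074     ] D [0.56331487 0.04486533 0.048     ] 0.09150576517185742 67.16497044597178 S [ 0.50350953 -0.0194407   0.102     ] 0.03148515947690325 140.49752937590543
(370, 200) 51.4 139.7 19.7
(300, 215) 51.9 165.9 15.9
(250, 268) 49.4 -166.0 14.0
(230, 350) 48.2 -130.4 19.6
(252, 413) 47.7 -101.1 18.9
(370, 478) 48.7 -40.9 19.1
(437, 460) 47.9 -11.1 18.9
(627, 112) 49.1 136.6 16.6
(692, 138) 47.7 106.4 16.4
(738, 192) 49.1 74.6 14.6
(743, 262) 49.6 43.8 13.8
(718, 332) 53.6 13.1 13.1
(653, 365) 49.1 -16.5 13.5
(587, 376) 49.4 -46.0 14.0
(552, 128) 49.5 167.7 17.7
(500, 170) 50.2 -165.8 14.2
```

View pics/r1.png

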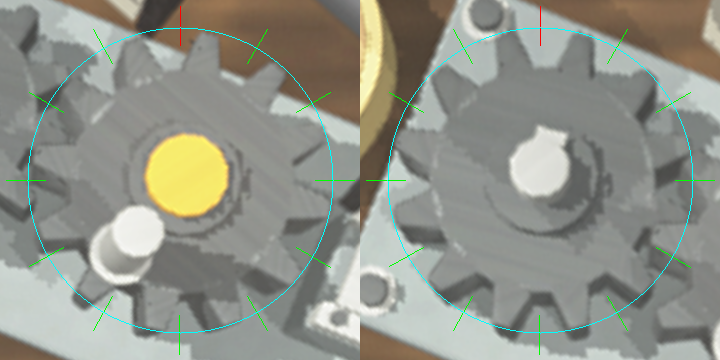

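Sleeve to hub measures 91.5 mm and stud to axis 31.5 mm, which match the given 92 and 32. Tooth phases are about 19.5° (sliding) and 15° (fixed). That means a turn of about -5° (clockwise from above) should bring the gears into mesh. Next I'll go down over the stud.

```bash
python3 go.py .5032 -.0190 .138 140
```

```text
{'clock': 3.4667, 'tool_pos': [0.5087, -0.0272, 0.2697], 'orientation': [179.9826, 0.0114, 139.2504], 'force': [0.2187, -0.5253, 0.5171], 'opening': 0.0438, 'joint_pos': [19.0567, 5.8332, -21.8219, 0.0012, -62.3241, -149.8068]}
shift [0.0119 0.0033 0.1646] mm [  9.5   2.6 131.7] turn -0.0083 deg -0.7
```

>>> send_rows(deltas=[[[0.006, 0.0016, 0.035], -0.008], [[0.0119, 0.0033, 0.07], -0.008], [[0.0119, 0.0033, 0.105], -0.008], [[0.0119, 0.0033, 0.135], -0.008], [[0.0119, 0.0033, 0.155], -0.008]])

```text
clock: 3.88
tool_pos: [0.5023, -0.019, 0.1435]
orientation: [-179.9, -0.1, 140.0]
force: [-0.0, -0.4, -1.0]
opening: 0.0437
gripper_force: 0.0
```

>>> send_rows(deltas=[[[0, 0, 0.006], 0], [[0, 0, 0.0096], 0], [[0, 0, 0.0096], 0], [[0, 0, 0.0096], 0], [[0, 0, 0.0096], 0]])

```text
clock: 4.3
tool_pos: [0.5041, -0.0182, 0.139]
orientation: [179.9, 0.1, 140.0]
force: [0.6, 0.5, -0.1]
opening: 0.0442
gripper_force: 0.0
```

```bash
python3 go.py .5032 -.0190 .138 140
python3 - <<'E'
from h import *
w=ctrl.snapshot("wrist"); save(w,"w3.png",(100,130,430,384),2.3)
E
```

```text
{'clock': 4.3, 'tool_pos': [0.5041, -0.0182, 0.139], 'orientation': [179.8978, 0.0707, 140.0151], 'force': [0.6318, 0.5397, -0.085], 'opening': 0.0442, 'joint_pos': [20.2829, 13.673, -32.0545, 0.0153, -44.1487, -150.2788]}
shift [ 0.0003 -0.0015  0.0012] mm [ 0.2 -1.2  1. ] turn 0.0002 deg 0.0
```

View pics/w3.png

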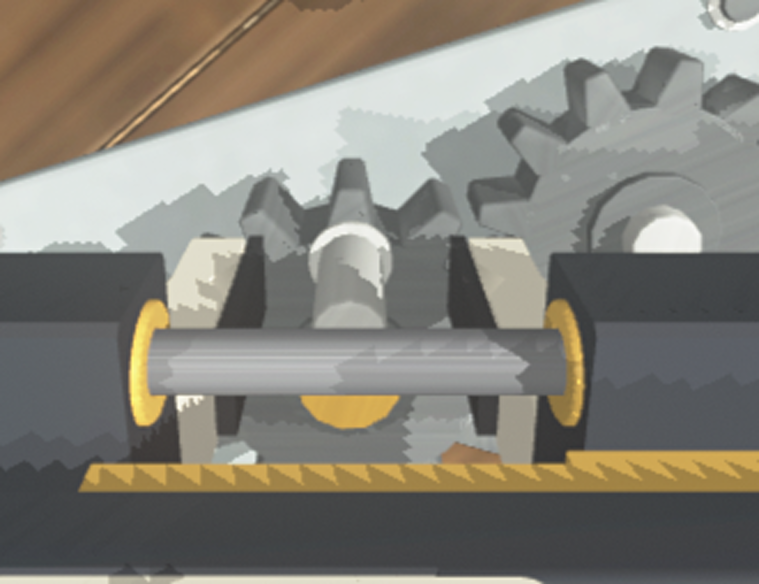

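The stud (about column 349) stands between the fingers, whose midpoint is about 356. I'll close on it.

>>> send_rows(deltas=[[[0, -0.001, 0], 0], [[0, -0.001, 0], 0], [[0, -0.001, 0], 0], [[0, -0.001, 0], 0], [[0, -0.001, 0], 0]], gripper=0.1)

```text
clock: 4.77
tool_pos: [0.5029, -0.0189, 0.1379]
orientation: [180.0, 0.0, 140.0]
force: [-0.2, -0.2, 0.0]
opening: 0.0161
gripper_force: 0.6
```

```bash
cat > rot.py <<'E'
# rot.py dtheta dz : TCP arc about the gear axis, 5 equal rows, axes of current tool (assumed radial x)
from h import *
import sys
th,dz=map(float,sys.argv[1:]); o=state(); A=np.array([.5277,-.0395]); print("stud r,ang",np.linalg.norm(o["tool_pos"][:2]-A),np.degrees(np.arctan2(*(o["tool_pos"][:2]-A)[::-1])))
Rt=R.from_euler('xyz',o["orientation"],degrees=True).as_matrix(); v=o["tool_pos"][:2]-A
for k in range(1,6):
    a=np.radians(th*k/5); d=np.array([[np.cos(a),-np.sin(a)],[np.sin(a),np.cos(a)]])@v-v
    print(np.round((Rt.T@[*d,dz*k/5])/.8,4).tolist(),round(-th*k/5/90,4))
E
python3 rot.py -5 0
```

```text
{'clock': 4.7667, 'tool_pos': [0.5029, -0.0189, 0.1379], 'orientation': [179.9947, 0.0018, 140.0164], 'force': [-0.1992, -0.1518, 0.0165], 'opening': 0.0161, 'joint_pos': [20.2485, 13.7153, -32.1886, -0.0015, -44.0906, -150.231]}
stud r,ang 0.03223541500365993 140.31631971781212
[-0.0, 0.0007, 0.0] 0.0111
[-0.0, 0.0014, 0.0] 0.0222
[-0.0, 0.0021, 0.0] 0.0333
[-0.0001, 0.0028, 0.0] 0.0444
[-0.0001, 0.0035, 0.0] 0.0556
```

>>> send_rows(deltas=[[[0, 0.0007, 0], 0.011], [[0, 0.0014, 0], 0.022], [[0, 0.0021, 0], 0.033], [[0, 0.0028, 0.001], 0.044], [[-0.0001, 0.0035, 0.002], 0.0556]], gripper=0)

```text
clock: 5.18
tool_pos: [0.5049, -0.0168, 0.1364]
orientation: [180.0, 0.0, 134.9]
force: [-1.6, 0.2, 5.5]
opening: 0.0156
gripper_force: 30.0
```

>>> send_rows(deltas=[[[0, 0, 0.001], 0], [[0, 0, 0.002], 0], [[0, 0, 0.003], 0], [[0, 0, 0.004], 0], [[0, 0, 0.005], 0]])

```text
clock: 5.6
tool_pos: [0.5049, -0.0168, 0.1322]
orientation: [180.0, 0.0, 135.0]
force: [-0.2, 1.8, 5.7]
opening: 0.0154
gripper_force: 30.0
```

>>> send_rows(deltas=[[[0, 0, 0.001], 0], [[0, 0, 0.002], 0], [[0, 0, 0.003], 0], [[0, 0, 0.004], 0], [[0, 0, 0.004], 0]])

```text
clock: 6.02
tool_pos: [0.5049, -0.0168, 0.1289]
orientation: [180.0, 0.0, 135.0]
force: [-0.1, 0.9, 2.2]
opening: 0.015
gripper_force: 30.0
```

Force stays at 2–6 N and the gear is about 9 mm down, past the 5 mm tooth-on-tooth height. I'll keep going.

>>> send_rows(deltas=[[[0, 0, 0.001], 0], [[0, 0, 0.002], 0], [[0, 0, 0.003], 0], [[0, 0, 0.004], 0], [[0, 0, 0.005], 0]])

```text
clock: 6.43
tool_pos: [0.5049, -0.0168, 0.125]
orientation: [180.0, 0.0, 135.0]
force: [0.2, 1.2, 5.3]
opening: 0.0153
gripper_force: 30.0
```

>>> send_rows(deltas=[[[0, 0, 0.001], 0], [[0, 0, 0.002], 0], [[0, 0, 0.003], 0], [[0, 0, 0.004], 0], [[0, 0, 0.005], 0]])

```text
clock: 6.85
tool_pos: [0.5049, -0.0168, 0.1209]
orientation: [180.0, 0.0, 135.0]
force: [-0.7, 1.1, 4.2]
opening: 0.0151
gripper_force: 30.0
```

Run:
```python
from h import *
state(); w=ctrl.snapshot("wrist"); save(w,"w4.png",(100,130,430,384),2.3)
```

```text
{'clock': 6.85, 'tool_pos': [0.5049, -0.0168, 0.1209], 'orientation': [179.9902, 0.0042, 135.0112], 'force': [-0.7354, 1.0963, 4.1986], 'opening': 0.0151, 'joint_pos': [20.4088, 15.2704, -32.9631, -0.0004, -41.7558, -155.3973]}
```

View pics/w4.png

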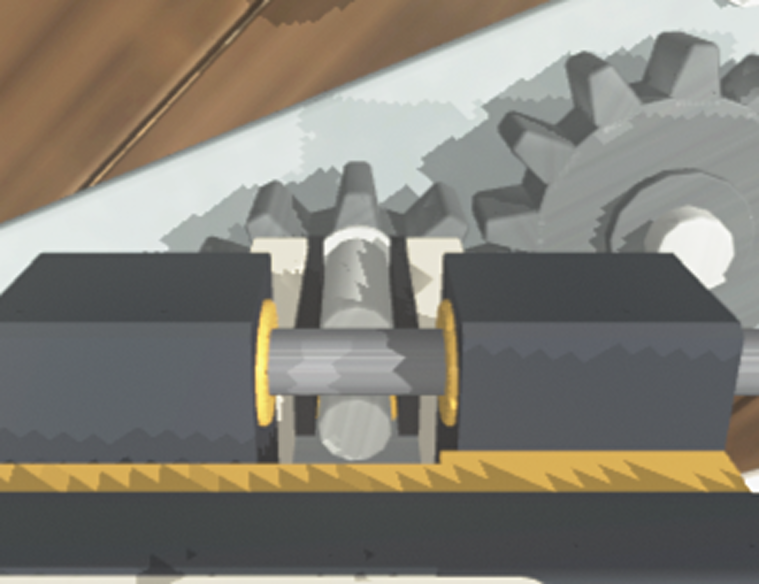

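The spindle end now stands out of the sleeve at about (355,428), so the gear really is descending into mesh. I'll press it home.

>>> send_rows(deltas=[[[0, 0, 0.001], 0], [[0, 0, 0.002], 0], [[0, 0, 0.003], 0], [[0, 0, 0.004], 0], [[0, 0, 0.005], 0]])

```text
clock: 7.32
tool_pos: [0.5048, -0.0168, 0.1169]
orientation: [180.0, 0.0, 135.0]
force: [-0.4, 2.4, 4.7]
opening: 0.0154
gripper_force: 30.0
```

>>> send_rows(deltas=[[[0, 0, 0.001], 0], [[0, 0, 0.002], 0], [[0, 0, 0.003], 0], [[0, 0, 0.004], 0], [[0, 0, 0.005], 0]])

```text
clock: 7.73
tool_pos: [0.5048, -0.0166, 0.114]
orientation: [180.0, 0.0, 135.0]
force: [-9.1, 6.8, 27.9]
opening: 0.0151
gripper_force: 30.0
```

>>> send_rows(deltas=[[[0, 0, 0.0007], 0], [[0, 0, 0.0014], 0], [[0, 0, 0.002], 0], [[0, 0, 0.002], 0], [[0, 0, 0.002], 0]])

```text
clock: 8.15
tool_pos: [0.5049, -0.0165, 0.1138]
orientation: [179.9, 0.0, 135.1]
force: [-12.4, 7.7, 33.7]
opening: 0.0153
gripper_force: 30.0
```

Force is rising at a TCP drop of 24 mm. I won't force it: I'll release the stud and feel for the face with the fingertips, where home is TCP z≈0.106.

>>> send_rows(deltas=[[[0, 0, -0.002], 0], [[0, 0, -0.004], 0], [[0, 0, -0.004], 0], [[0, 0, -0.004], 0], [[0, 0, -0.004], 0]])

```text
clock: 8.57
tool_pos: [0.5048, -0.0169, 0.1145]
orientation: [-180.0, -0.0, 135.0]
force: [-1.4, 1.9, 6.1]
opening: 0.015
gripper_force: 30.0
```

>>> send_rows(deltas=[[[0, 0, 0], 0], [[0, 0, 0], 0], [[0, 0, 0], 0], [[0, 0, 0.001], 0], [[0, 0, 0.002], 0]], gripper=0.25)

```text
clock: 8.98
tool_pos: [0.5045, -0.017, 0.1126]
orientation: [-180.0, -0.0, 135.0]
force: [0.0, -0.1, -0.0]
opening: 0.0221
gripper_force: 0.0
```

>>> send_rows(deltas=[[[0, 0, 0.001], 0], [[0, 0, 0.002], 0], [[0, 0, 0.003], 0], [[0, 0, 0.004], 0], [[0, 0, 0.005], 0]])

```text
clock: 9.4
tool_pos: [0.5047, -0.0168, 0.1089]
orientation: [-180.0, -0.0, 135.0]
force: [-0.0, 0.8, 0.6]
opening: 0.0219
gripper_force: 0.0
```

>>> send_rows(deltas=[[[0, 0, 0.0007], 0], [[0, 0, 0.0014], 0], [[0, 0, 0.002], 0], [[0, 0, 0.0027], 0], [[0, 0, 0.0035], 0]])

```text
clock: 9.82
tool_pos: [0.5048, -0.0168, 0.1062]
orientation: [180.0, 0.0, 135.0]
force: [0.3, 0.5, 0.3]
opening: 0.0222
gripper_force: 0.0
```

>>> send_rows(deltas=[[[0, 0, 0.0005], 0], [[0, 0, 0.001], 0], [[0, 0, 0.0015], 0], [[0, 0, 0.0015], 0], [[0, 0, 0.0015], 0]])

```text
clock: 10.23
tool_pos: [0.5048, -0.0168, 0.1056]
orientation: [180.0, 0.0, 135.0]
force: [-2.4, 0.5, 8.2]
opening: 0.0215
gripper_force: 4.3
```

>>> send_rows(deltas=[[[0, 0, 0.0004], 0], [[0, 0, 0.0008], 0], [[0, 0, 0.001], 0], [[0, 0, 0.001], 0], [[0, 0, 0.001], 0]])

```text
clock: 10.65
tool_pos: [0.5047, -0.0167, 0.1054]
orientation: [180.0, 0.0, 135.0]
force: [-5.9, 2.7, 15.7]
opening: 0.0218
gripper_force: 7.8
```

>>> send_rows(deltas=[[[0, 0, -0.03], 0], [[0, 0, -0.06], 0], [[0, 0, -0.1], 0], [[0, 0, -0.13], 0], [[0, 0, -0.15], 0]])

```text
clock: 11.07
tool_pos: [0.5055, -0.0167, 0.227]
orientation: [179.8, 0.1, 135.0]
force: [1.0, 0.7, -0.7]
opening: 0.0216
gripper_force: 0.0
```

Run:
```python
from h import *
import pickle
for i in range(4): w=ctrl.snapshot("wrist")
state(); pickle.dump(w,open("w5.pkl","wb")); save(w,"w5.png",(130,85,400,265),2.9)
```

```text
{'clock': 11.2667, 'tool_pos': [0.5046, -0.0168, 0.2243], 'orientation': [179.9468, 0.0065, 134.9996], 'force': [-0.1364, 0.5954, -0.606], 'opening': 0.0223, 'joint_pos': [20.4066, 7.8034, -26.0134, -0.0195, -56.1322, -155.3962]}
```

View pics/w5.png

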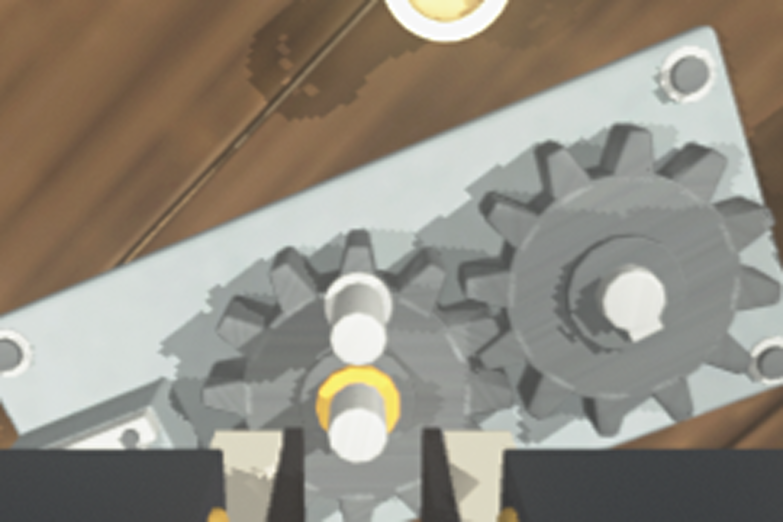

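The gear sits down among the fixed gear's teeth, with the spindle end (358,435) standing proud of the sleeve (358,398), and the fingertip stop gives a face height of about 40 mm, which is home. Next is the keeper: close the fingers and go to its outer side.

```bash
python3 go.py .473 -.168 .22 157
```

```text
{'clock': 11.2667, 'tool_pos': [0.5046, -0.0168, 0.2243], 'orientation': [179.9468, 0.0065, 134.9996], 'force': [-0.1364, 0.5954, -0.606], 'opening': 0.0223, 'joint_pos': [20.4066, 7.8034, -26.0134, -0.0195, -56.1322, -155.3962]}
shift [-0.1057 -0.1616  0.0053] mm [ -84.5 -129.3    4.2] turn -0.2444 deg -22.0
```

>>> send_rows(deltas=[[[-0.021, -0.032, 0.001], -0.05], [[-0.042, -0.064, 0.002], -0.1], [[-0.063, -0.096, 0.003], -0.15], [[-0.084, -0.128, 0.004], -0.2], [[-0.1057, -0.1616, 0.005], -0.2444]], gripper=0)

```text
clock: 11.68
tool_pos: [0.4721, -0.1691, 0.2188]
orientation: [-180.0, -0.1, 157.3]
force: [1.3, -0.3, -0.6]
opening: 0.0008
gripper_force: 0.0
```

Run:
```python
from h import *
import pickle
for i in range(4): w=ctrl.snapshot("wrist")
o=state(); pickle.dump(w,open("w6.pkl","wb"))
A=np.array([.5277,-.0395]); ph=np.radians(66.8); hy=np.array([np.cos(ph),np.sin(ph)]); hx=np.array([hy[1],-hy[0]])
def hoist(X): v=X[:2]-A; return np.round([v@hx*1000,v@hy*1000],1)
for b in ctrl.boxes_of(w,"keeper_tab")[:2]: print(b["conf"],np.array(b["xy"])*[512,384],hoist(onz(w,b["xy"],.063)))
im=w["color"][:,:,::-1].copy()
for y in(-63,-80,-90,-100,-110,-123):
    for x in(-14,14):
        X=A+hx*x/1000+hy*y/1000; u=proj(w,[*X,.078])[0]; cv2.circle(im,(int(u[0]),int(u[1])),2,(0,0,255),-1); print(y,x,u.round())
cv2.imwrite("pics/w6.png",cv2.resize(im,None,fx=1.5,fy=1.5))
```

```text
{'clock': 11.8833, 'tool_pos': [0.4723, -0.1688, 0.2189], 'orientation': [-179.9569, -0.1212, 156.83], 'force': [0.8944, 0.1725, -0.2868], 'opening': 0.0003, 'joint_pos': [2.806, 7.8952, -26.7065, -0.0174, -55.5262, -115.9661]}
0.6 [307.4048 197.6832] [ -1.3 -98.2]
-63 -14 [357. 188.]
-63 14 [354. 222.]
-80 -14 [335. 188.]
-80 14 [332. 222.]
-90 -14 [322. 188.]
-90 14 [320. 222.]
-100 -14 [309. 188.]
-100 14 [307. 222.]
-110 -14 [296. 188.]
-110 14 [295. 222.]
-123 -14 [279. 188.]
-123 14 [278. 222.]
```

View pics/w6.png

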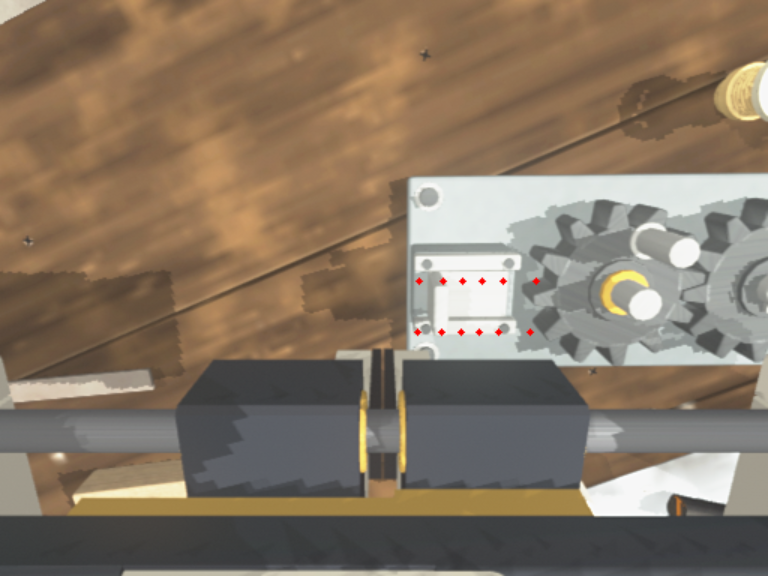

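The tab shows at about (440,298) in 1.5x pixels, with its outer face at hoist y≈-116 mm, and the tool's +y lies along the push direction. I'll back off 12 mm, go down to tip height of about 58 mm, then push.

>>> send_rows(deltas=[[[0.0025, -0.015, 0.01], 0], [[0.0025, -0.015, 0.04], 0], [[0.0025, -0.015, 0.075], 0], [[0.0025, -0.015, 0.105], 0], [[0.0025, -0.015, 0.1187], 0]])

```text
clock: 12.35
tool_pos: [0.4648, -0.1775, 0.1219]
orientation: [-179.9, -0.2, 157.0]
force: [0.2, 0.1, -0.1]
opening: 0.0006
gripper_force: 0.0
```

>>> send_rows(deltas=[[[0, 0.002, 0], 0], [[0, 0.005, 0], 0], [[0, 0.008, 0], 0], [[0, 0.011, 0], 0], [[0, 0.014, 0], 0]])

```text
clock: 12.77
tool_pos: [0.4718, -0.1676, 0.1262]
orientation: [180.0, 0.1, 157.0]
force: [0.7, 0.4, -0.4]
opening: 0.0004
gripper_force: 0.0
```

>>> send_rows(deltas=[[[0, 0.002, 0], 0], [[0, 0.004, 0], 0], [[0, 0.006, 0], 0], [[0, 0.008, 0], 0], [[0, 0.01, 0], 0]])

```text
clock: 13.18
tool_pos: [0.4742, -0.1605, 0.1253]
orientation: [180.0, 0.0, 157.0]
force: [0.1, 0.6, 0.7]
opening: 0.0005
gripper_force: 0.0
```

>>> send_rows(deltas=[[[0, 0.002, 0], 0], [[0, 0.004, 0], 0], [[0, 0.006, 0], 0], [[0, 0.008, 0], 0], [[0, 0.01, 0], 0]])

```text
clock: 13.6
tool_pos: [0.4772, -0.1533, 0.1253]
orientation: [-180.0, -0.0, 157.0]
force: [-1.3, -3.8, 1.7]
opening: 0.0004
gripper_force: 1.6
```

>>> send_rows(deltas=[[[0, 0.002, 0], 0], [[0, 0.004, 0], 0], [[0, 0.006, 0], 0], [[0, 0.008, 0], 0], [[0, 0.01, 0], 0]])

```text
clock: 14.02
tool_pos: [0.4803, -0.1458, 0.1252]
orientation: [-180.0, -0.0, 157.0]
force: [-0.3, -3.5, 2.6]
opening: 0.0006
gripper_force: 1.6
```

>>> send_rows(deltas=[[[0, 0.002, 0], 0], [[0, 0.004, 0], 0], [[0, 0.006, 0], 0], [[0, 0.008, 0], 0], [[0, 0.01, 0], 0]])

```text
clock: 14.43
tool_pos: [0.4835, -0.1384, 0.1252]
orientation: [-180.0, -0.0, 157.0]
force: [-1.9, -3.2, 3.1]
opening: 0.0003
gripper_force: 1.7
```

>>> send_rows(deltas=[[[0, 0.0015, 0], 0], [[0, 0.003, 0], 0], [[0, 0.0045, 0], 0], [[0, 0.006, 0], 0], [[0, 0.0075, 0], 0]])

```text
clock: 14.85
tool_pos: [0.4841, -0.1362, 0.1255]
orientation: [-179.6, -0.1, 157.0]
force: [-5.5, -35.2, 5.6]
opening: 0.0001
gripper_force: 17.2
```

>>> send_rows(deltas=[[[0, 0.001, 0], 0], [[0, 0.002, 0], 0], [[0, 0.003, 0], 0], [[0, 0.004, 0], 0], [[0, 0.005, 0], 0]])

```text
clock: 15.27
tool_pos: [0.4842, -0.1355, 0.1256]
orientation: [-179.4, -0.2, 157.0]
force: [-6.5, -54.1, 7.4]
opening: 0.0004
gripper_force: 26.6
```

Hard stop after about 26 mm of travel. I'll back off, lift and check.

>>> send_rows(deltas=[[[0, -0.008, 0], 0], [[0, -0.02, 0], 0], [[0, -0.035, 0], 0], [[0, -0.04, -0.03], 0], [[0, -0.04, -0.07], 0]])

```text
clock: 15.68
tool_pos: [0.4729, -0.1593, 0.1794]
orientation: [-179.9, -0.3, 156.9]
force: [1.1, -0.4, 0.1]
opening: 0.0006
gripper_force: 0.0
```

>>> send_rows(deltas=[[[0, 0, -0.03], 0], [[0, 0, -0.05], 0], [[0, 0, -0.05], 0], [[0, 0, -0.05], 0], [[0, 0, -0.05], 0]])

```text
clock: 16.1
tool_pos: [0.4747, -0.1586, 0.2207]
orientation: [180.0, -0.0, 157.0]
force: [0.0, 0.5, -0.2]
opening: 0.0005
gripper_force: 0.0
```

Run:
```python
from h import *
state(); w=ctrl.snapshot("wrist"); save(w,"w7.png",(220,60,512,250),2.7)
```

```text
{'clock': 16.1, 'tool_pos': [0.4747, -0.1586, 0.2207], 'orientation': [179.9664, -0.0193, 157.0091], 'force': [0.0137, 0.4861, -0.1904], 'opening': 0.0005, 'joint_pos': [4.0325, 7.623, -26.7559, -0.0469, -55.6231, -116.9969]}
```

View pics/w7.png

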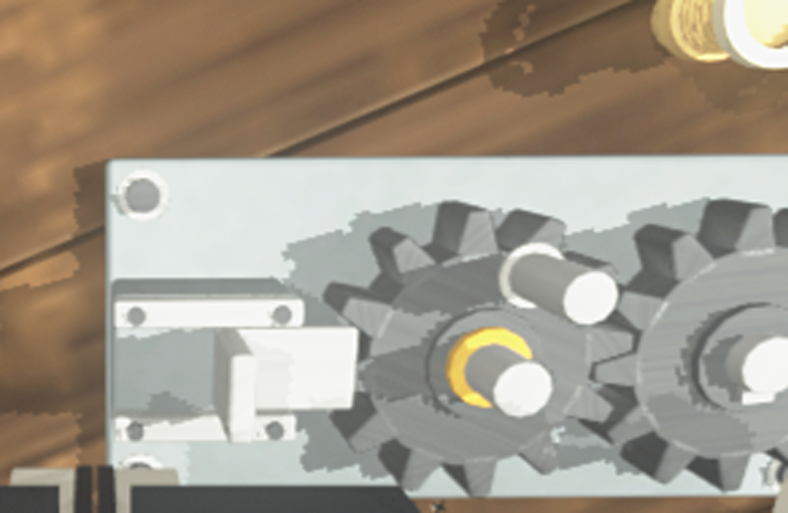

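The keeper bar now reaches over the gear's rim teeth (tip at about column 357, tab at about 240), the gear is in mesh, and the arm is clear of everything.

```bash
python3 -c "
from plant import ctrl
print(ctrl.close_job())"
```

```text
the job is handed in; nothing more can be done
None
```

The sliding gear is pressed fully home in mesh and the keeper is pushed all the way in over its rim; the job was handed in at about 16 s with the arm clear, and nothing round the hoist was touched. The keeper push peaked at about 54 N at the fingertips against its end stop.

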